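# Put the masking tape away on its two stands

## Task

Masking is done: put the four rolls of tape away on the two tape stands. The two large-diameter rolls go on the post of the round-based stand and the two small-diameter rolls on the post of the square-based stand, on each with the wide roll at the bottom, flat on the base, and the narrow roll flat on top of it. Leave the tin, the jar and the sanding block where they are.

Things in the scene. Friction and masses are not known exactly. Their poses are not given: they have to be found in the camera images.
- large_wide_center (a point): The large-diameter, wide roll of cream masking tape, a plain ring lying flat on the bench: outside diameter 64 mm, tape width (= height as it lies) 44 mm, hole right through the middle 38 mm across. The point is at its centre, half-way up (22 mm above its underside), on the axis of the hole; z points up along that axis.
- large_narrow_center (a point): The large-diameter, narrow roll of cream masking tape, a plain ring lying flat on the bench: outside diameter 64 mm, tape width (= height as it lies) 16 mm, hole right through the middle 38 mm across. The point is at its centre, half-way up (8 mm above its underside), on the axis of the hole; z points up along that axis.
- small_wide_center (a point): The small-diameter, wide roll of cream masking tape, a plain ring lying flat on the bench: outside diameter 46 mm, tape width (= height as it lies) 44 mm, hole right through the middle 30 mm across. The point is at its centre, half-way up (22 mm above its underside), on the axis of the hole; z points up along that axis.
- small_narrow_center (a point): The small-diameter, narrow roll of cream masking tape, a plain ring lying flat on the bench: outside diameter 46 mm, tape width (= height as it lies) 16 mm, hole right through the middle 30 mm across. The point is at its centre, half-way up (8 mm above its underside), on the axis of the hole; z points up along that axis.
- round_stand: Heavy tape stand, fixed to the bench: dark steel round base plate 100 mm in diameter, 8 mm thick, with an upright bare aluminium post at its middle, 14 mm in diameter (blunt cone over the last 4 mm at the top), post top 78 mm above the bench. Origin on the post's axis at bench level, z up: a wide roll seated on the plate has its centre at z = 30 mm, a narrow roll on top of it at z = 60 mm.
- square_stand: Heavy tape stand, fixed to the bench: dark steel square base plate 84 x 84 mm, 8 mm thick, with an upright bare aluminium post at its middle, 14 mm in diameter (blunt cone over the last 4 mm at the top), post top 78 mm above the bench. Origin on the post's axis at bench level, z up: a wide roll seated on the plate has its centre at z = 30 mm, a narrow roll on top of it at z = 60 mm.
- tin_center (a point): Small closed steel tin, 70 mm in diameter, 72 mm tall; a bystander, not to be moved. Point at its centre, half-way up.
- jar_center (a point): Small amber glass jar with a white cap, 60 mm in diameter, 62 mm tall; a bystander, not to be moved. Point at its centre, half-way up.
- block_center (a point): Cork sanding block, 100 (its x) x 60 (its y) x 32 mm, lying flat; a bystander, not to be moved. Point at its centre, half-way up.
Things that resemble listed ones, but are neither listed nor needed, are in the scene too. What is shaped like the part that bears small_narrow_center but red or turquoise is not meant.

How it is judged:
At the end, for the whole second after the job is handed in: Large rolls on the round-based stand's post, small on the square-based one's (centre within 15 / 11 mm of the post's axis), level within 0.12 rad, at rest; wide rolls seated on the base, narrow ones on the wide ones (heights within 6 mm) (horizontal distance between each of large_wide_center, large_narrow_center and round_stand below 0.015 m and z of large_wide_center in the frame of round_stand between 0.024 and 0.036 m and angle between each of large_wide_center, large_narrow_center, small_wide_center, small_narrow_center's own z axis and vertical below 0.12 rad and linear speed of each of large_wide, large_narrow, small_wide, small_narrow below 0.02 m/s and z of large_narrow_center in the frame of round_stand between 0.054 and 0.066 m and horizontal distance between each of small_wide_center, small_narrow_center and square_stand below 0.011 m and z of small_wide_center in the frame of square_stand between 0.024 and 0.036 m and z of small_narrow_center in the frame of square_stand between 0.054 and 0.066 m); the robot touches nothing.
It fails at once if the tin is moved by more than 25 mm (distance of tin_center from where it was at the start of the episode above 0.025 m).
It fails at once if the jar is moved by more than 25 mm (distance of jar_center from where it was at the start of the episode above 0.025 m).
It fails at once if the sanding block is moved by more than 25 mm (distance of block_center from where it was at the start of the episode above 0.025 m).
It also fails if it takes over 120 s, if anything falls off the work surface, if the arm or the gripper's body presses on something with over 40 N, if the wrist force passes 120 N, or if a joint passes its speed limit or range.

## Robot

A 6-joint arm with a two-finger parallel gripper is mounted at the origin on the work surface. World frame = base frame: x ahead of the robot, y to its left, z up, the work surface at z = 0. Lengths are in m, angles in rad, forces in N, time in s.
With the tool pointing down it reaches from about 0.35 to 0.775 m from the base axis. Payload 5.5 kg.
Tool frame: the origin (TCP) lies midway between the tips of the shut fingers; the grasp point (between the pads) lies 19 mm behind it; z points along the fingers, y is the line along which they close (so a half turn about z gives the same grasp; the last joint's range is limited). The gripper opens to 85 mm and grips with 20 to 120 N. Pads are 22 mm wide; open, the fingers measure 114 mm over their backs; the gripper's body (76 mm by 85 mm) begins 54 mm behind the grasp point. The pads swing forward as they close: fully open they stand 13 mm farther back than shut.
Start: joints at [1.017, 0.313, 0.046, 1.304, 0, 1.431], TCP at [0.231, 0.527, 0.231] pointing down, gripper open.
Joint ranges: [-2.76, 2.76], [-0.86, 1.69], [-1.03, 1.26], [-2.2, 2.34], [-1.47, 1.5], [-3.14, 3.14]. Speed limits (rad/s): [2.57, 2.57, 3.14, 3.14, 3.14, 3.14].

## Interface

Orientations are given as a unit quaternion [w, x, y, z].
In Python, from workcell import env gives the robot as it stands.
- The arm moves only by the tool move_arm, never from a script. Its argument "targets" is a list of rows, each a list of 3 entries, a list of its own where there are three numbers: the shift along the tool's x, y, z in mm, then the turn, a rotation vector about the tool's x, y, z in units of 10 degrees (1.0 is 10 degrees), then the closure, from -1 (fully open) to 1 (shut). In form: [[[dx, dy, dz], [ax, ay, az], gripper], ...]. A call has 1 to 5 rows; each row is the pose to reach, as a shift and turn from the pose commanded when the call began, along the tool's axes at that moment; what a row does not reach only later rows make up. A row lasts 1/8 s, in which the tool goes at most 62.5 mm and 10.7 degrees, less where a joint would pass 70% of its speed; a pose out of reach is approached as far as the arm can. A call with a gripper value outside its range is refused whole. The fingers move at their own pace and stop on an object; "squeeze" is the grip in N (left out, the last holds). Time passes only in rows, so rows that repeat a pose let the fingers close. It gives the time, the measured TCP pose, the force, the opening and the grip force at its end, in the units of the state.
- env.get_state(): the state, without advancing time (a new reading comes with each control period).
- env.read_camera(name): name is "side" or "top"; returns a dict with "pixels" (420x560x3 uint8, red, green, blue), "fovy" (degrees; the focal length in pixels is half the picture's height over the tangent of half this angle, whatever the lens; pixels are square), "cx", "cy" (the principal point, pixels), "dist_coeffs" ([k1, k2, p1, p2, k3] as OpenCV has them; the pictures are not rectified), "extrinsics" (4x4, takes a point from world to camera coordinates). Camera axes: x right, y up, looking along -z (the intrinsics and any distortion apply to the point x, -y, -z); pixel columns grow to the right and rows downward; lengths in m; the calibration is good to about 2 mm. A picture is of the moment at which its call begins. There is no depth.
- env.hand_in(): hands the job in; it is judged then, once.
Trained networks look in a picture, given as the dict that the camera call returned (one of the last four; its "shot" number tells which), for a name from the list of things; names that differ only in an ending like _2 or _b are one class to them, and where a whole thing is asked for, a point or a joint stands for the part that bears it (a point fixed in the world has none). Each returns a list of dicts, best first, with "confidence" (0 to 1); they miss things now and then, are a little off and sometimes report something else, mostly with a low value. They report only what shows in the picture. A call takes as long as a camera call. They do not tell look-alikes from the thing itself.
- env.spot_in(thing, picture): "centre" ([x, y, z] in m, in world coordinates, good to about 4 mm: the middle of the surface that is visible of it).
- env.regions_of(thing, picture): "mask" (420x560 bool, what is visible of it).
- env.landmark_of(thing, picture): "centre" ([x, y, z] in m, in world coordinates, good to about 4 mm: a listed point, or the origin of a listed thing).
The state is a dict: "clock": time; "joint_pos": joint angles; "qvel": joint speeds; "tau": joint torques, N m; "tcp_pos": TCP position; "orientation": TCP orientation; "wrist_force": force on the tool from outside, world axes, zero at the start; "ft_torque": the same for the moment, N m; "finger_gap": finger opening in m; "grip_force": force on a finger pad.
Only numpy, scipy, OpenCV 4.12 (cv2) and the standard library are available. Lean on these libraries where they do the work, as an engineer would, in place of code of your own. Each camera call takes 0.05 s, during which the arm holds its last target. There are 200 camera calls.

## Working session

There is one attempt and no reset: what is moved stays moved. The work goes in short steps, Python scripts to look and compute and a tool call to move; the robot and the scene stay as the last step left them, time stands still between calls to the robot, and variables do not carry over. Pictures are saved under pics/ and viewed, at most 14 in all, crops included, and the job is handed in when it is done.

Besides the shell and the picture viewer there is one more tool, called after "Emit:" as a command line: name --argument value ..., lists and objects as JSON in quotes. move_arm: Moves the arm, as the interface text tells. Its arguments: {"type":"object","properties":{"targets":{"type":"array","items":{"type":"array"}},"squeeze":{"type":"number"}},"required":["targets"]}

```bash
mkdir -p pics; ls
cat > h.py <<'E'
import numpy as np, cv2
from workcell import env
def K(p):
    h,w=p["pixels"].shape[:2]; f=h/2/np.tan(np.radians(p["fovy"])/2)
    return np.array([[f,0,p["cx"]],[0,f,p["cy"]],[0,0,1.]])
F=np.diag([1.,-1,-1])
def proj(p,X):
    E=np.array(p["extrinsics"]); C=(np.atleast_2d(X)@E[:3,:3].T+E[:3,3])@F
    return cv2.projectPoints(C,np.zeros(3),np.zeros(3),K(p),np.array(p["dist_coeffs"]))[0].reshape(-1,2)
def back(p,uv,z):
    E=np.array(p["extrinsics"]); n=cv2.undistortPoints(np.array(uv,float).reshape(-1,1,2),K(p),np.array(p["dist_coeffs"])).reshape(-1,2)
    d=(np.c_[n,np.ones(len(n))]@F)@E[:3,:3]; o=-E[:3,:3].T@E[:3,3]
    return o+d*((z-o[2])/d[:,2:])
def shot(name,fn=None):
    p=env.read_camera(name)
    if fn: cv2.imwrite("pics/"+fn,p["pixels"][:,:,::-1])
    return p
E
python3 - <<'E'
from h import *
np.set_printoptions(precision=4,suppress=True)
T=["large_wide_center","large_narrow_center","small_wide_center","small_narrow_center","round_stand","square_stand","tin_center","jar_center","block_center"]
for c in("top","side"):
    p=shot(c,c+"0.png")
    E=np.array(p["extrinsics"]);print(c,-E[:3,:3].T@E[:3,3],p["fovy"])
    for t in T:
        for r in env.landmark_of(t,p): print(t,np.round(r["centre"],4),round(r["confidence"],2),proj(p,r["centre"]).round(0))
print(env.get_state())
E
```

```text
pics
top [ 0.2672 -0.0019  1.3559] 49.547144793524325
large_wide_center [ 0.6933 -0.0039  0.019 ] 0.71 [[289. 172.]]
large_narrow_center [0.4584 0.0974 0.0046] 0.68 [[250. 247.]]
large_narrow_center [ 0.3838 -0.2977 -0.0009] 0.48 [[381. 280.]]
small_wide_center [ 0.4712 -0.0837  0.0206] 0.66 [[311. 245.]]
small_narrow_center [ 0.6489 -0.2399  0.0056] 0.71 [[364. 192.]]
small_narrow_center [ 0.5601 -0.2202  0.0038] 0.58 [[357. 220.]]
small_narrow_center [ 0.3861 -0.2955 -0.0005] 0.39 [[380. 279.]]
round_stand [0.6178 0.2139 0.0025] 0.88 [[216. 193.]]
square_stand [ 0.384  -0.2957 -0.0024] 0.75 [[380. 280.]]
tin_center [0.3615 0.304  0.0393] 0.77 [[176. 273.]]
tin_center [ 0.6469 -0.2402  0.0071] 0.44 [[364. 193.]]
jar_center [0.534  0.4479 0.03  ] 0.79 [[136. 213.]]
block_center [ 0.5227 -0.4318  0.016 ] 0.94 [[427. 236.]]
block_center [0.5338 0.4459 0.031 ] 0.46 [[136. 213.]]
block_center [ 0.6476 -0.2351  0.0076] 0.22 [[363. 192.]]
side [ 0.3254 -0.8701  0.6779] 49.93819129164525
large_wide_center [ 0.6941 -0.0121  0.0192] 0.61 [[339. 212.]]
large_narrow_center [0.4525 0.098  0.0074
[... 341 characters left out ...]
[ 0.3832 -0.294  -0.0051] 0.66 [[237. 330.]]
tin_center [0.3606 0.3014 0.0346] 0.98 [[193. 165.]]
jar_center [0.5378 0.4483 0.0324] 0.64 [[243. 137.]]
block_center [ 0.5153 -0.4308  0.0127] 0.59 [[327. 368.]]
{'clock': 1.0, 'joint_pos': array([ 1.0174,  0.3131,  0.0461,  1.3036, -0.    ,  1.4312]), 'qvel': array([ 0.0014,  0.0006, -0.0008,  0.0002,  0.0022,  0.0003]), 'tau': array([ -0.002 , -48.0477,  29.8817,   0.0004,  -0.0004,   0.    ]), 'tcp_pos': array([0.2312, 0.5265, 0.2314]), 'orientation': array([0.    , 0.2054, 0.9787, 0.0001]), 'wrist_force': array([ 0.6528, -0.6328, -0.2198]), 'ft_torque': array([ 0.0039, -0.0213, -0.0009]), 'grip_force': 0.0, 'finger_gap': 0.08530444669218784}
```

Run:
```python
import cv2
t=cv2.imread("pics/top0.png")[140:320,100:460]
cv2.imwrite("pics/t1.png",cv2.resize(t,None,fx=2.2,fy=2.2,interpolation=cv2.INTER_CUBIC))
s=cv2.imread("pics/side0.png")[100:400,130:490]
cv2.imwrite("pics/s1.png",cv2.resize(s,None,fx=2,fy=2,interpolation=cv2.INTER_CUBIC))
```

```text
(no output)
```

View pics/t1.png

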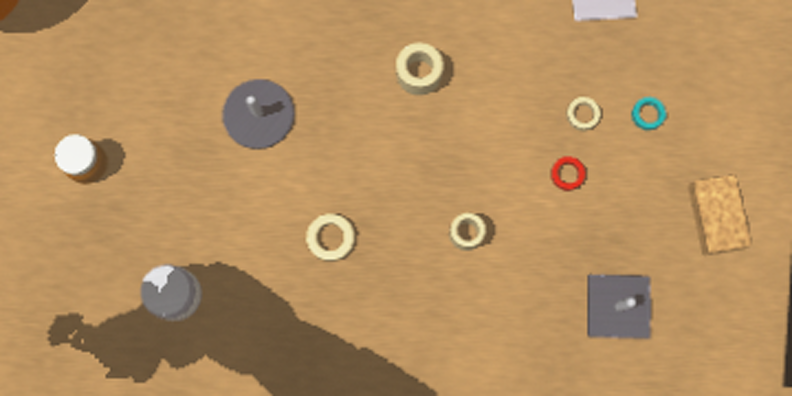

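View pics/s1.png

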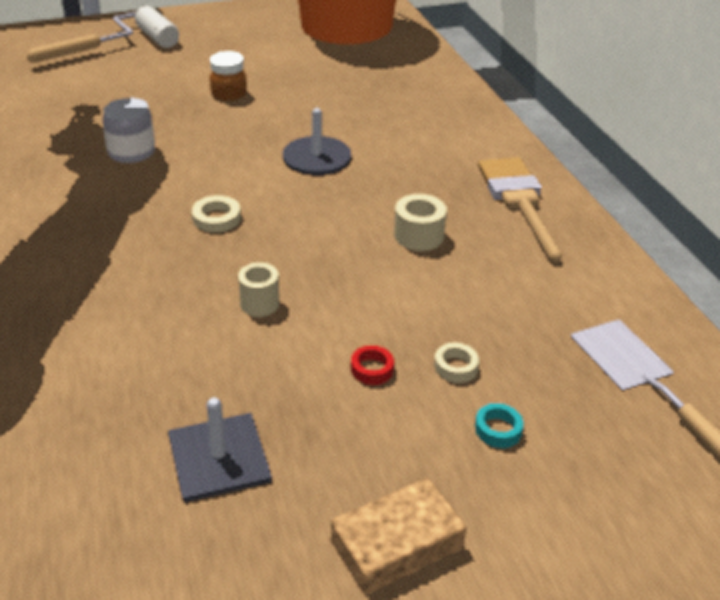

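The top crop shows the round stand at (259,114), the large wide roll at (420,68), the large narrow at (331,237) and the small wide at (468,230). The small narrow cream roll is at (584,113), next to the red (568,173) and teal (649,113) decoys, and the square stand is at (619,306). The side view agrees with this. Next I refine the positions by silhouette fitting.

```bash
cat > fit.py <<'E'
from h import *
from scipy.optimize import minimize
a=np.linspace(0,2*np.pi,48,endpoint=False)
def cyl(r,z0,z1): return np.array([[r*np.cos(t),r*np.sin(t),z] for z in(z0,z1) for t in a])
LW,LN,SW,SN=cyl(.032,0,.044),cyl(.032,0,.016),cyl(.023,0,.044),cyl(.023,0,.016)
def fit(p,thing,model,g):
    "xy that best covers the mask nearest to g with the convex silhouette of model"
    c=proj(p,[*g[:2],.02])[0]; best=None
    for r in env.regions_of(thing,p):
        m=r["mask"]; q=np.argwhere(m)[:,::-1]
        if np.linalg.norm(q.mean(0)-c)<15 and best is None: best=q
    if best is None: return None
    hull=cv2.convexHull(best.astype(np.int32)); S=8
    o=hull.reshape(-1,2).min(0)-10; wh=(np.ptp(hull.reshape(-1,2),axis=0)+20)*S
    def im(pts):
        z=np.zeros(wh[::-1],np.uint8); cv2.fillConvexPoly(z,np.round(pts).astype(np.int32),1); return z
    # pixels are squares: expand corner points
    cor=np.concatenate([best+np.array(d) for d in((-.5,-.5),(.5,-.5),(-.5,.5),(.5,.5))])
    M=im(cv2.convexHull(((cor-o)*S).astype(np.float32)).reshape(-1,2))
    def cost(x):
        P=im(cv2.convexHull(((proj(p,model+[x[0],x[1],0])-o)*S).astype(np.float32)).reshape(-1,2))
        return 1-(P&M).sum()/(P|M).sum()
    s=minimize(cost,g[:2],method="Nelder-Mead",options=dict(initial_simplex=np.array(g[:2])+[[0,0],[.008,0],[0,.008]],xatol=2e-4))
    return s.x.round(4),round(s.fun,3)
E
python3 - <<'E'
from fit import *
sq=np.array([[x,y,z] for x in(-.042,.042) for y in(-.042,.042) for z in(0,.008)])
post=cyl(.0065,.07,.078)
L=[("large_wide_center",LW,(.693,-.006)),("large_narrow_center",LN,(.455,.098)),("small_wide_center",SW,(.47,-.086)),("small_narrow_center",SN,(.65,-.239)),("round_stand",np.r_[cyl(.05,0,.008),post],(.619,.214)),("square_stand",np.r_[sq,post],(.384,-.295))]
for c in("top","side"):
    p=shot(c)
    for t,m,g in L: print(c,t,fit(p,t,m,g))
E
```

```text
top large_wide_center (array([ 0.6971, -0.0073]), np.float64(0.025))
top large_narrow_center (array([0.4557, 0.0969]), np.float64(0.071))
top small_wide_center (array([ 0.4716, -0.0858]), np.float64(0.08))
top small_narrow_center None
top round_stand None
top square_stand (array([ 0.386 , -0.2988]), np.float64(0.078))
side large_wide_center (array([ 0.6966, -0.0107]), np.float64(0.035))
side large_narrow_center (array([0.4561, 0.0952]), np.float64(0.052))
side small_wide_center (array([ 0.4732, -0.088 ]), np.float64(0.03))
side small_narrow_center (array([ 0.6521, -0.2416]), np.float64(0.068))
side round_stand (array([0.6221, 0.2079]), np.float64(0.078))
side square_stand (array([ 0.3868, -0.2997]), np.float64(0.055))
```

Emit:
move_arm --targets '[[[0, 0, -10], [0, 0, -0.8], -1], [[0, 0, -20], [0, 0, -1.6], -1], [[0, 0, -20], [0, 0, -2.38], -1], [[0, 0, -20], [0, 0, -2.38], -1]]' --squeeze 40

```text
clock: 2.2
tcp_pos: [0.2312, 0.5265, 0.2515]
orientation: [0.0, -0.0, 1.0, 0.0]
wrist_force: [0.1, -0.8, -0.3]
finger_gap: 0.0853
grip_force: 0.0
```

Emit:
move_arm --targets '[[[-40, -46, 0], [0, 0, 0], -1], [[-80, -92, 0], [0, 0, 0], -1], [[-120, -138, 0], [0, 0, 0], -1], [[-160, -184, 0], [0, 0, 0], -1], [[-200, -230, 0], [0, 0, 0], -1]]'

```text
clock: 2.82
tcp_pos: [0.4326, 0.2952, 0.2513]
orientation: [0.0, 0.001, 1.0, 0.0]
wrist_force: [1.0, -0.3, -0.9]
finger_gap: 0.0858
grip_force: 0.0
```

Emit:
move_arm --targets '[[[-40, -46, 0], [0, 0, 0], -1], [[-80, -92, 0], [0, 0, 0], -1], [[-120, -138, 0], [0, 0, 0], -1], [[-160, -184, 0], [0, 0, 0], -1], [[-200, -230, 0], [0, 0, 0], -1]]'

```text
clock: 3.45
tcp_pos: [0.633, 0.0654, 0.2512]
orientation: [0.0, 0.001, 1.0, 0.0]
wrist_force: [0.5, 0.7, -0.2]
finger_gap: 0.0854
grip_force: 0.0
```

Emit:
move_arm --targets '[[[-35, -40, 40], [0, 0, 0], -1], [[-66, -75, 80], [0, 0, 0], -1], [[-66, -75, 120], [0, 0, 0], -1], [[-66, -75, 150], [0, 0, 0], -1], [[-66, -75, 150], [0, 0, 0], -1]]'

```text
clock: 4.08
tcp_pos: [0.6956, -0.0077, 0.0976]
orientation: [-0.004, 0.0, 1.0, 0.0]
wrist_force: [0.2, -0.1, 0.0]
finger_gap: 0.0852
grip_force: 0.0
```

Run:
```python
from h import *
p=shot("side","s2.png"); c=p["pixels"][120:270,240:440,::-1]
cv2.imwrite("pics/s2c.png",cv2.resize(c,None,fx=4,fy=4,interpolation=cv2.INTER_CUBIC)); s=env.get_state(); print(s["tcp_pos"],s["orientation"]); print((proj(p,s["tcp_pos"])-[240,120])*4)
```

```text
[ 0.69708794 -0.00764683  0.10017215] [-1.48773587e-03  3.95330607e-05  9.99998865e-01  2.35563416e-04]
[[407.58469197 255.39534108]]
```

View pics/s2c.png

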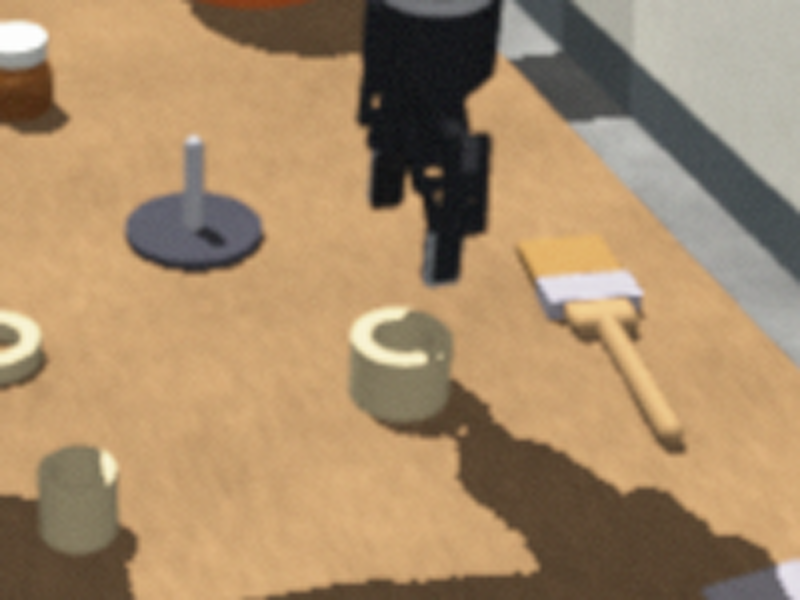

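The gripper is centred above the large wide roll: the fingertips at (385,205) and (442,282) straddle the roll at (400,365). I descend and grip.

Emit:
move_arm --targets '[[[0, -1, 30], [0, 0, 0], -1], [[0, -1, 60], [0, 0, 0], -1], [[0, -1, 80], [0, 0, 0], -1], [[0, -1, 95], [0, 0, 0], -1], [[0, -1, 95], [0, 0, 0], -1]]'

```text
clock: 4.75
tcp_pos: [0.6981, -0.0085, 0.0065]
orientation: [-0.0, -0.001, 1.0, 0.0]
wrist_force: [0.6, -0.1, -0.4]
finger_gap: 0.0855
grip_force: 0.0
```

Emit:
move_arm --targets '[[[0, 0, 0], [0, 0, 0], 0], [[0, 0, 0], [0, 0, 0], 1], [[0, 0, 0], [0, 0, 0], 1], [[0, 0, 0], [0, 0, 0], 1], [[0, 0, 0], [0, 0, 0], 1]]' --squeeze 40

```text
clock: 5.38
tcp_pos: [0.6995, -0.0089, 0.0084]
orientation: [0.002, -0.001, 1.0, -0.0]
wrist_force: [-0.9, 0.4, 6.1]
finger_gap: 0.0636
grip_force: 44.4
```

Emit:
move_arm --targets '[[[0, 0, -25], [0, 0, 0], 1], [[0, 0, -60], [0, 0, 0], 1], [[0, 0, -100], [0, 0, 0], 1], [[10, 25, -110], [0, 0, 0], 1], [[22, 63, -110], [0, 0, 0], 1]]'

```text
clock: 6.0
tcp_pos: [0.6761, 0.0547, 0.1172]
orientation: [0.001, 0.0, 1.0, 0.0]
wrist_force: [-0.1, 0.9, -0.7]
finger_gap: 0.0636
grip_force: 44.2
```

Emit:
move_arm --targets '[[[14, 40, 0], [0, 0, 0], 1], [[28, 80, 0], [0, 0, 0], 1], [[42, 120, 0], [0, 0, 0], 1], [[54, 155, 0], [0, 0, 0], 1], [[54, 155, 0], [0, 0, 0], 1]]'

```text
clock: 6.62
tcp_pos: [0.6189, 0.2127, 0.1152]
orientation: [-0.001, -0.003, 1.0, 0.0]
wrist_force: [0.2, 0.1, -0.5]
finger_gap: 0.0636
grip_force: 44.2
```

Run:
```python
from h import *
out=[]
for n,(r,c) in {"side":(110,200),"top":(120,150)}.items():
    p=shot(n); s=env.get_state(); x=p["pixels"][r:r+150,c:c+130,::-1]
    out.append(cv2.resize(x,None,fx=3,fy=3,interpolation=cv2.INTER_CUBIC))
    print(n,(proj(p,[s["tcp_pos"],[.621,.210,.078],[.621,.210,0]])-[c,r])*3)
    for t in("round_stand","large_wide_center"): print(t,[(np.round(q["centre"],4),round(q["confidence"],2)) for q in env.landmark_of(t,p)])
cv2.imwrite("pics/a3.png",np.hstack(out)); print(s["tcp_pos"],s["finger_gap"],s["wrist_force"])
```

```text
side [[261.59722259  97.17022027]
 [263.10856473 133.89907093]
 [262.9666212  205.86547984]]
round_stand []
large_wide_center [(array([0.6166, 0.2099, 0.1267]), 0.53)]
top [[189.24719166 184.3366092 ]
 [193.37325104 195.74123567]
 [203.84503898 216.68081236]]
round_stand [(array([0.6186, 0.2174, 0.0047]), 0.61)]
large_wide_center [(array([0.6179, 0.2138, 0.1291]), 0.64)]
[0.62144903 0.20872027 0.11580036] 0.06352756979230312 [ 0.32882341 -0.08189858 -0.0723897 ]
```

View pics/a3.png

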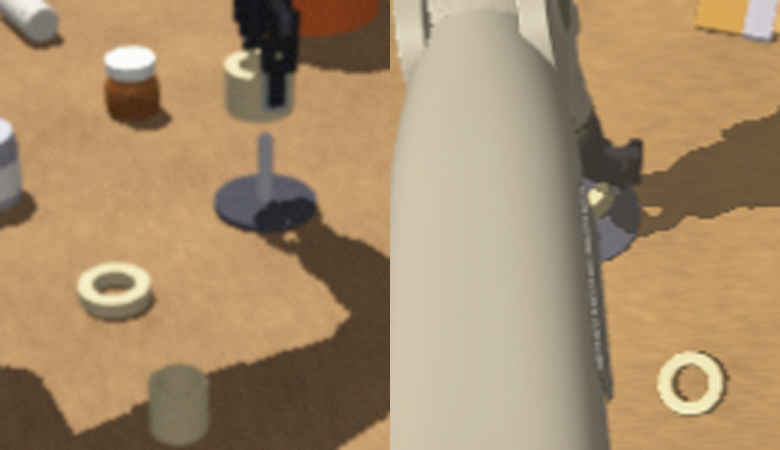

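Emit:
move_arm --targets '[[[0, 0, 25], [0, 0, 0], 1], [[0, 0, 50], [0, 0, 0], 1], [[0, 0, 70], [0, 0, 0], 1], [[0, 0, 88], [0, 0, 0], 1], [[0, 0, 97], [0, 0, 0], 1]]'

```text
clock: 7.55
tcp_pos: [0.6214, 0.2084, 0.018]
orientation: [-0.001, -0.0, 1.0, -0.0]
wrist_force: [-0.3, 0.9, -1.0]
finger_gap: 0.0634
grip_force: 44.3
```

Emit:
move_arm --targets '[[[0, 0, 1], [0, 0, 0], 1], [[0, 0, 2], [0, 0, 0], 1], [[0, 0, 2], [0, 0, 0], 1]]'

```text
clock: 7.92
tcp_pos: [0.6223, 0.2093, 0.0181]
orientation: [0.001, -0.001, 1.0, 0.0]
wrist_force: [0.3, 0.0, -0.7]
finger_gap: 0.0637
grip_force: 44.3
```

Emit:
move_arm --targets '[[[0, 0, 2], [0, 0, 0], 1], [[0, 0, 2], [0, 0, 0], 0.2], [[0, 0, 2], [0, 0, 0], -0.6], [[0, 0, 2], [0, 0, 0], -1], [[0, 0, 2], [0, 0, 0], -1]]'

```text
clock: 8.55
tcp_pos: [0.6216, 0.2091, 0.0151]
orientation: [-0.0, -0.001, 1.0, 0.0]
wrist_force: [0.6, 0.2, -0.4]
finger_gap: 0.0852
grip_force: 0.0
```

Emit:
move_arm --targets '[[[0, 0, -30], [0, 0, 0], -1], [[0, 0, -70], [0, 0, 0], -1], [[0, 0, -110], [0, 0, 0], -1], [[16, -12, -110], [0, 0, 0], -1], [[50, -36, -110], [0, 0, 0], -1]]'

```text
clock: 9.18
tcp_pos: [0.5729, 0.1732, 0.1259]
orientation: [0.001, -0.001, 1.0, 0.0]
wrist_force: [0.5, -1.0, -0.7]
finger_gap: 0.0856
grip_force: 0.0
```

Emit:
move_arm --targets '[[[30, -20, 0], [0, 0, 0], -1], [[60, -40, 0], [0, 0, 0], -1], [[90, -60, 0], [0, 0, 0], -1], [[116, -77, 20], [0, 0, 0], -1], [[116, -77, 60], [0, 0, 0], -1]]'

```text
clock: 9.8
tcp_pos: [0.4556, 0.0951, 0.0662]
orientation: [0.002, -0.0, 1.0, 0.0]
wrist_force: [1.2, 0.5, -0.3]
finger_gap: 0.0857
grip_force: 0.0
```

Run:
```python
from fit import *
p=shot("side"); r,c=110,170; x=p["pixels"][r:r+150,c:c+200,::-1]
cv2.imwrite("pics/a4.png",cv2.resize(x,None,fx=4,fy=4,interpolation=cv2.INTER_CUBIC))
print(fit(p,"large_wide_center",LW+[0,0,.008],(.621,.21)),fit(p,"large_narrow_center",LN,(.456,.096)))
s=env.get_state();print(s["tcp_pos"],s["wrist_force"])
```

```text
(array([0.6199, 0.2053]), np.float64(0.042)) (array([0.4562, 0.0947]), np.float64(0.066))
[0.45406994 0.09570227 0.06421437] [-0.93937753 -0.66047742 -0.27633089]
```

View pics/a4.png

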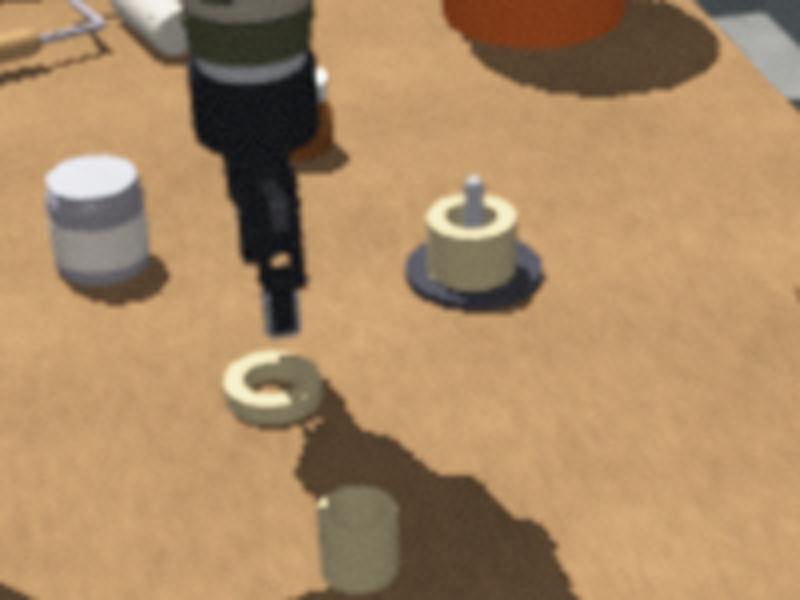

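Emit:
move_arm --targets '[[[0, 0, 25], [0, 0, 0], -1], [[0, 0, 45], [0, 0, 0], -1], [[0, 0, 60], [0, 0, 0], -0.8], [[0, 0, 66], [0, 0, 0], -0.6], [[0, 0, 66], [0, 0, 0], -0.6]]'

```text
clock: 10.58
tcp_pos: [0.4567, 0.096, -0.0001]
orientation: [0.0, -0.001, 1.0, 0.0]
wrist_force: [0.4, 1.3, 0.4]
finger_gap: 0.0685
grip_force: 0.1
```

Run:
```python
from h import *
p=shot("side"); s=env.get_state(); r,c=170,200; x=p["pixels"][r:r+75,c:c+100,::-1]
cv2.imwrite("pics/a5.png",cv2.resize(x,None,fx=8,fy=8,interpolation=cv2.INTER_CUBIC))
t=s["tcp_pos"];print(t,s["finger_gap"],s["wrist_force"])
for z in(0,.005,.01): print((proj(p,[[t[0],t[1]-s["finger_gap"]/2-.003,z]])-[c,r])*8+4)
```

```text
[4.56795633e-01 9.60352082e-02 1.06999467e-04] 0.06823170251180986 [0.40302393 0.21062035 0.96129838]
[[334.11372364 380.0919001 ]]
[[333.19735353 367.42500288]]
[[332.27630139 354.69358991]]
```

View pics/a5.png

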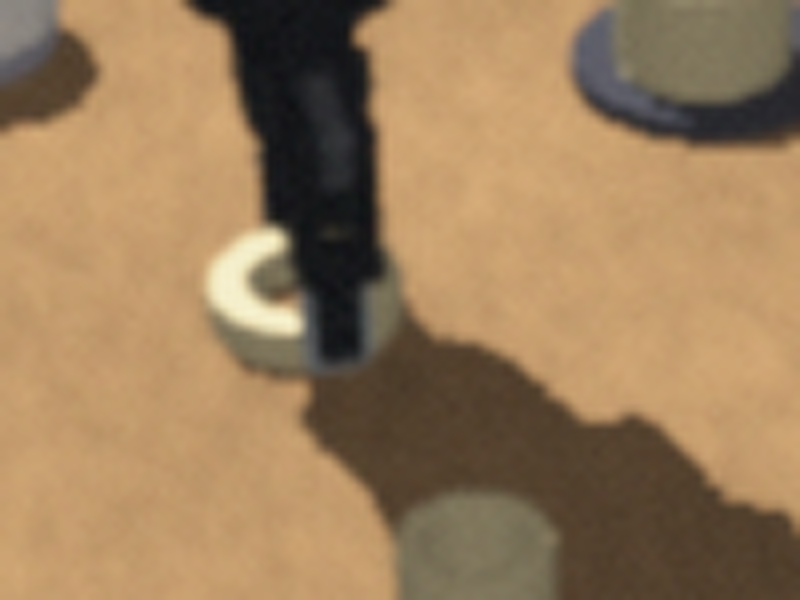

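Emit:
move_arm --targets '[[[0, 0, 0], [0, 0, 0], 0], [[0, 0, 0], [0, 0, 0], 1], [[0, 0, 0], [0, 0, 0], 1], [[0, 0, 0], [0, 0, 0], 1]]' --squeeze 40

```text
clock: 11.12
tcp_pos: [0.4569, 0.096, 0.0009]
orientation: [0.001, -0.001, 1.0, 0.0]
wrist_force: [-2.0, 0.0, 7.9]
finger_gap: 0.0624
grip_force: 41.7
```

Emit:
move_arm --targets '[[[0, 0, -25], [0, 0, 0], 1], [[0, 0, -60], [0, 0, 0], 1], [[0, 0, -100], [0, 0, 0], 1], [[-20, 14, -110], [0, 0, 0], 1], [[-55, 38, -110], [0, 0, 0], 1]]'

```text
clock: 11.75
tcp_pos: [0.5121, 0.1341, 0.1121]
orientation: [0.002, -0.0, 1.0, 0.0]
wrist_force: [1.1, -0.3, -0.6]
finger_gap: 0.0624
grip_force: 44.0
```

Emit:
move_arm --targets '[[[-30, 20, 0], [0, 0, 0], 1], [[-60, 40, 0], [0, 0, 0], 1], [[-90, 60, 0], [0, 0, 0], 1], [[-110, 75, 0], [0, 0, 0], 1], [[-110, 75, 0], [0, 0, 0], 1]]'

```text
clock: 12.38
tcp_pos: [0.622, 0.21, 0.1096]
orientation: [0.001, -0.001, 1.0, 0.0]
wrist_force: [-1.0, 0.6, -0.3]
finger_gap: 0.0626
grip_force: 43.9
```

Run:
```python
from h import *
p=shot("side"); s=env.get_state(); r,c=105,235; x=p["pixels"][r:r+90,c:c+120,::-1]
cv2.imwrite("pics/a6.png",cv2.resize(x,None,fx=6.6,fy=6.6,interpolation=cv2.INTER_CUBIC))
t=s["tcp_pos"];print(t,s["finger_gap"],s["wrist_force"]); print((proj(p,[t,[.621,.21,.078]])-[c,r])*6.6+3)
print(env.landmark_of("large_narrow_center",p))
```

```text
[0.62079227 0.20931458 0.10942184] 0.06243005312943613 [-1.41265414  0.18567099 -0.69262558]
[[350.92320204 264.28949972]
 [350.83884242 330.57795605]]
[{'centre': [0.6167, 0.2089, 0.113], 'confidence': 0.64}]
```

View pics/a6.png

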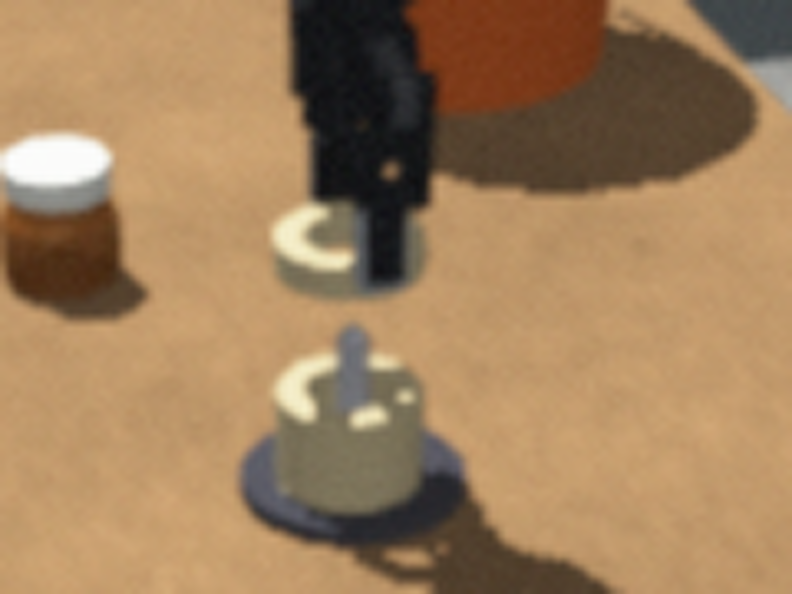

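The ring, at (348,248), is level and centred over the post at (352,330). I lower it onto the wide roll.

Emit:
move_arm --targets '[[[0, 0, 18], [0, 0, 0], 1], [[0, 0, 35], [0, 0, 0], 1], [[0, 0, 47], [0, 0, 0], 1], [[0, 0, 53], [0, 0, 0], 1], [[0, 0, 55.5], [0, 0, 0], 1]]'

```text
clock: 13.1
tcp_pos: [0.6206, 0.209, 0.0535]
orientation: [-0.0, -0.001, 1.0, -0.0]
wrist_force: [0.7, 1.2, -1.1]
finger_gap: 0.0625
grip_force: 43.9
```

Emit:
move_arm --targets '[[[0, 0, 1], [0, 0, 0], 1], [[0, 0, 1], [0, 0, 0], 0.2], [[0, 0, 1], [0, 0, 0], -0.6], [[0, 0, 1], [0, 0, 0], -1], [[0, 0, 1], [0, 0, 0], -1]]'

```text
clock: 13.72
tcp_pos: [0.6208, 0.2092, 0.053]
orientation: [0.0, -0.001, 1.0, 0.0]
wrist_force: [0.2, -0.0, -0.3]
finger_gap: 0.0855
grip_force: 0.0
```

Emit:
move_arm --targets '[[[0, 0, -30], [0, 0, 0], -1], [[0, 0, -70], [0, 0, 0], -1], [[10, -20, -80], [0, 0, 0], -1], [[30, -60, -80], [0, 0, 0], -1], [[50, -100, -80], [0, 0, 0], -1]]'

```text
clock: 14.35
tcp_pos: [0.5695, 0.1076, 0.1322]
orientation: [-0.0, -0.001, 1.0, -0.0]
wrist_force: [0.8, -0.8, -0.2]
finger_gap: 0.0855
grip_force: 0.0
```

Emit:
move_arm --targets '[[[22, -45, 0], [0, 0, 0], -1], [[45, -90, 0], [0, 0, 0], -1], [[67, -135, 0], [0, 0, 0], -1], [[90, -180, 0], [0, 0, 0], -1], [[98, -196, 20], [0, 0, 0], -0.8]]'

```text
clock: 14.98
tcp_pos: [0.472, -0.0897, 0.1132]
orientation: [0.001, 0.001, 1.0, -0.001]
wrist_force: [0.6, 1.3, -0.7]
finger_gap: 0.0768
grip_force: 0.0
```

Emit:
move_arm --targets '[[[0, 0, 12], [0, 0, 0], -0.6], [[0, 0, 12], [0, 0, 0], -0.6]]'

```text
clock: 15.22
tcp_pos: [0.472, -0.0865, 0.0996]
orientation: [-0.001, -0.001, 1.0, 0.001]
wrist_force: [-0.5, -0.6, 0.2]
finger_gap: 0.0683
grip_force: 0.0
```

Run:
```python
from fit import *
p=shot("side"); r,c=120,200; x=p["pixels"][r:r+150,c:c+200,::-1]
cv2.imwrite("pics/a7.png",cv2.resize(x,None,fx=4,fy=4,interpolation=cv2.INTER_CUBIC))
print(fit(p,"large_narrow_center",LN+[0,0,.052],(.621,.21)),fit(p,"small_wide_center",SW,(.4725,-.087)))
s=env.get_state();print(s["tcp_pos"],s["finger_gap"]); print((proj(p,s["tcp_pos"])-[c,r])*4)
```

```text
(array([0.6235, 0.207 ]), np.float64(0.13)) (array([ 0.4733, -0.0887]), np.float64(0.031))
[ 0.47374317 -0.08644625  0.10108371] 0.06824675621840996
[[233.30375387 384.88035514]]
```

View pics/a7.png

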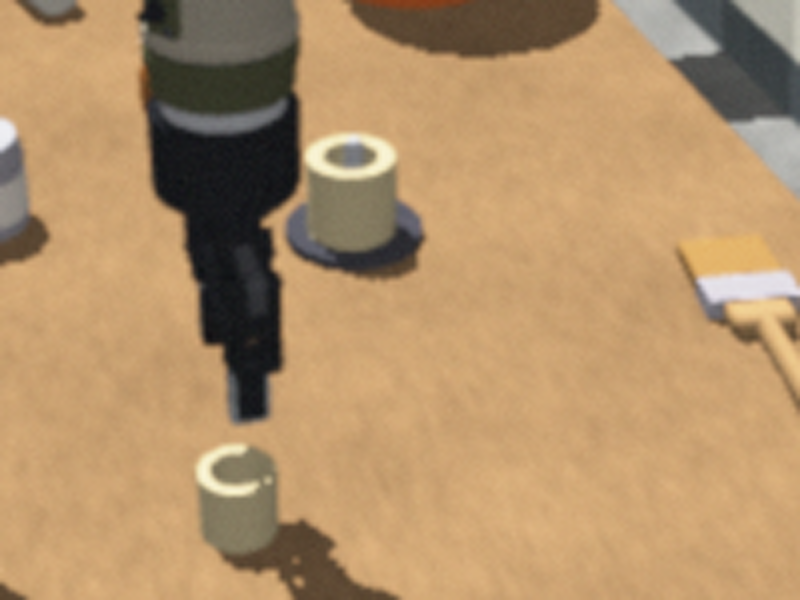

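The large stack looks right, at (352,195). The gripper is centred over the small wide roll at (237,495), so I grip it.

Emit:
move_arm --targets '[[[0, 0, 30], [0, 0, 0], -0.6], [[0, 0, 60], [0, 0, 0], -0.6], [[0, 0, 82], [0, 0, 0], -0.6], [[0, 0, 93], [0, 0, 0], -0.6], [[0, 0, 93], [0, 0, 0], -0.6]]'

```text
clock: 16.0
tcp_pos: [0.4732, -0.0866, 0.0076]
orientation: [-0.0, -0.001, 1.0, 0.0]
wrist_force: [0.4, 0.1, 0.2]
finger_gap: 0.0683
grip_force: 0.0
```

Emit:
move_arm --targets '[[[0, 0, 0], [0, 0, 0], 0], [[0, 0, 0], [0, 0, 0], 1], [[0, 0, 0], [0, 0, 0], 1], [[0, 0, 0], [0, 0, 0], 1], [[0, 0, 0], [0, 0, 0], 1]]' --squeeze 40

```text
clock: 16.62
tcp_pos: [0.4744, -0.0874, 0.0089]
orientation: [0.001, -0.001, 1.0, -0.0]
wrist_force: [1.2, 0.6, 6.7]
finger_gap: 0.0439
grip_force: 41.2
```

Emit:
move_arm --targets '[[[0, 0, -25], [0, 0, 0], 1], [[0, 0, -60], [0, 0, 0], 1], [[0, 0, -100], [0, 0, 0], 1], [[12, -30, -112], [0, 0, 0], 1], [[28, -70, -112], [0, 0, 0], 1]]'

```text
clock: 17.25
tcp_pos: [0.4462, -0.1579, 0.1215]
orientation: [0.002, -0.002, 1.0, -0.001]
wrist_force: [0.6, -0.1, -1.7]
finger_gap: 0.0442
grip_force: 40.9
```

Emit:
move_arm --targets '[[[15, -37, 0], [0, 0, 0], 1], [[30, -74, 0], [0, 0, 0], 1], [[45, -111, 0], [0, 0, 0], 1], [[59, -142, 0], [0, 0, 0], 1], [[59, -142, 0], [0, 0, 0], 1]]'

```text
clock: 17.88
tcp_pos: [0.3857, -0.3012, 0.1198]
orientation: [0.0, 0.001, 1.0, -0.0]
wrist_force: [-0.3, 0.9, 0.0]
finger_gap: 0.0443
grip_force: 41.0
```

Run:
```python
from h import *
p=shot("side"); s=env.get_state(); r,c=235,170; x=p["pixels"][r:r+150,c:c+150,::-1]
cv2.imwrite("pics/a8.png",cv2.resize(x,None,fx=4,fy=4,interpolation=cv2.INTER_CUBIC))
t=s["tcp_pos"];print(t,s["finger_gap"],s["wrist_force"]); print((proj(p,[t,[.3865,-.299,.078]])-[c,r])*4+2)
for n in("side","top"):
    p=shot(n)
    for k in("small_wide_center","square_stand"): print(n,k,env.landmark_of(k,p))
```

```text
[ 0.38601345 -0.29988802  0.11976345] 0.04445052322154194 [ 0.41053866  0.74054443 -0.89867239]
[[260.90175919 200.02460938]
 [267.83300047 265.29206622]]
side small_wide_center [{'centre': [0.3803, -0.3024, 0.1361], 'confidence': 0.54}]
side square_stand [{'centre': [0.3813, -0.2969, -0.0024], 'confidence': 0.61}]
top small_wide_center []
top square_stand [{'centre': [0.3863, -0.2995, -0.0026], 'confidence': 0.7}]
```

View pics/a8.png

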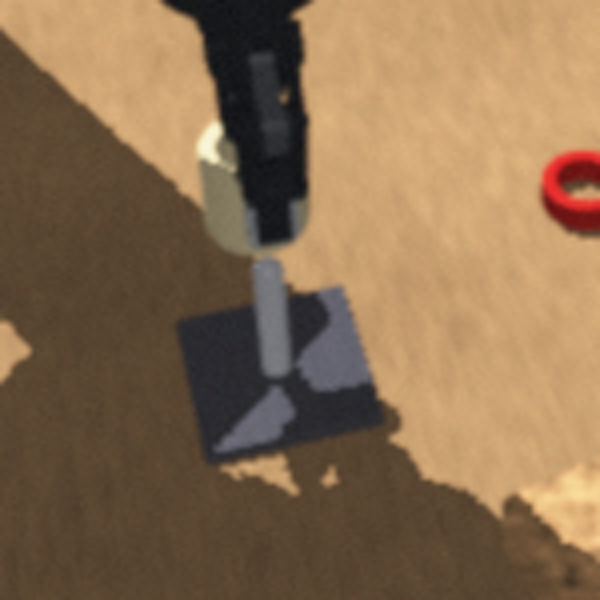

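The roll centre at (254,195) sits about 3 mm to −x of the post axis, which runs through about (262,200). I shift 4 mm and lower.

Emit:
move_arm --targets '[[[-4, 0, 15], [0, 0, 0], 1], [[-4, 1, 40], [0, 0, 0], 1], [[-4, 1, 65], [0, 0, 0], 1], [[-4, 1, 85], [0, 0, 0], 1], [[-4, 1, 98], [0, 0, 0], 1]]'

```text
clock: 18.85
tcp_pos: [0.3901, -0.2972, 0.0199]
orientation: [-0.001, -0.001, 1.0, 0.001]
wrist_force: [-0.6, -1.1, -0.9]
finger_gap: 0.0445
grip_force: 41.0
```

Emit:
move_arm --targets '[[[0, 0, 2], [0, 0, 0], 1], [[0, 0, 4], [0, 0, 0], 1], [[0, 0, 5], [0, 0, 0], 1], [[0, 0, 5], [0, 0, 0], 1]]'

```text
clock: 19.35
tcp_pos: [0.3908, -0.2986, 0.0173]
orientation: [0.0, -0.001, 1.0, -0.0]
wrist_force: [-0.7, 0.8, 0.1]
finger_gap: 0.0442
grip_force: 41.0
```

Emit:
move_arm --targets '[[[0, 0, 0], [0, 0, 0], 0.3], [[0, 0, 0], [0, 0, 0], -0.3], [[0, 0, 0], [0, 0, 0], -0.6], [[0, 0, 0], [0, 0, 0], -0.6], [[0, 0, -20], [0, 0, 0], -0.6]]'

```text
clock: 19.98
tcp_pos: [0.3895, -0.2972, 0.0357]
orientation: [-0.001, -0.001, 1.0, 0.001]
wrist_force: [0.1, 0.4, 0.4]
finger_gap: 0.0682
grip_force: 0.0
```

Emit:
move_arm --targets '[[[0, 0, -40], [0, 0, 0], -0.6], [[0, 0, -85], [0, 0, 0], -0.6], [[-40, 9, -95], [0, 0, 0], -0.6], [[-85, 18, -95], [0, 0, 0], -0.6], [[-130, 28, -95], [0, 0, 0], -0.6]]'

```text
clock: 20.6
tcp_pos: [0.5219, -0.27, 0.1323]
orientation: [0.0, -0.001, 1.0, -0.0]
wrist_force: [0.3, -1.1, -0.1]
finger_gap: 0.068
grip_force: 0.0
```

Emit:
move_arm --targets '[[[-40, 9, 0], [0, 0, 0], -0.6], [[-80, 18, 0], [0, 0, 0], -0.6], [[-120, 26, 0], [0, 0, 0], -0.6], [[-131, 29, 30], [0, 0, 0], -0.6], [[-131, 29, 50], [0, 0, 0], -0.6]]'

```text
clock: 21.22
tcp_pos: [0.6522, -0.24, 0.0799]
orientation: [-0.0, -0.002, 1.0, 0.0]
wrist_force: [-0.3, 0.1, -0.9]
finger_gap: 0.0681
grip_force: 0.0
```

Run:
```python
from fit import *
p=shot("side"); r,c=200,190; x=p["pixels"][r:r+170,c:c+220,::-1]
cv2.imwrite("pics/a9.png",cv2.resize(x,None,fx=3.5,fy=3.5,interpolation=cv2.INTER_CUBIC))
print(fit(p,"small_wide_center",SW+[0,0,.008],(.387,-.299)),fit(p,"small_narrow_center",SN,(.652,-.2416)))
s=env.get_state();print(s["tcp_pos"],s["finger_gap"]); print((proj(p,s["tcp_pos"])-[c,r])*3.5)
```

```text
(array([ 0.3892, -0.3002]), np.float64(0.053)) (array([ 0.6517, -0.2429]), np.float64(0.069))
[ 0.65037922 -0.24011369  0.08008975] 0.06840599261368543
[[597.28586797 190.80197466]]
```

View pics/a9.png

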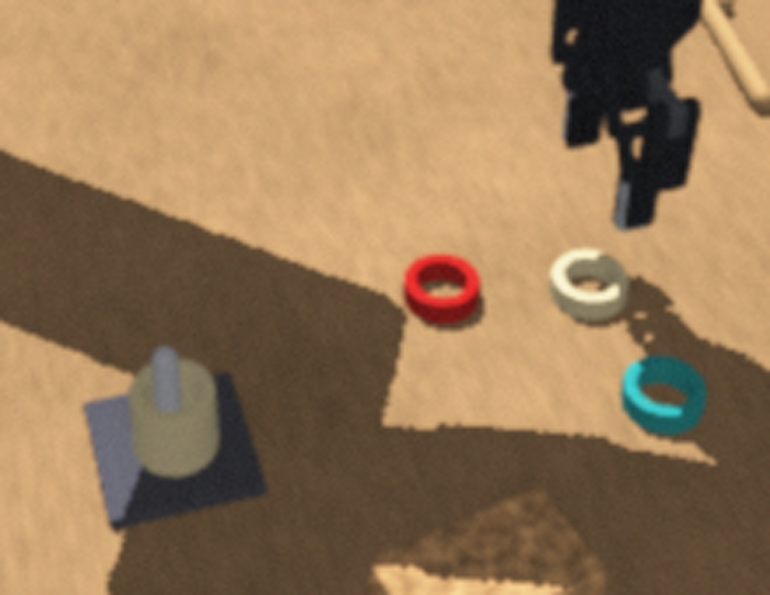

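The small wide roll is seated at (175,415) with the post through it. The cream small narrow roll at (588,285) lies below the gripper, clear of the red and teal rings.

Emit:
move_arm --targets '[[[0, -1, 25], [0, 0, 0], -0.6], [[0, -1, 50], [0, 0, 0], -0.6], [[0, -1, 68], [0, 0, 0], -0.6], [[0, -1, 78], [0, 0, 0], -0.6], [[0, -1, 78], [0, 0, 0], -0.6]]'

```text
clock: 22.0
tcp_pos: [0.6512, -0.2418, 0.0035]
orientation: [-0.0, -0.001, 1.0, 0.0]
wrist_force: [-0.3, -0.6, 0.6]
finger_gap: 0.0682
grip_force: 0.0
```

Emit:
move_arm --targets '[[[0, 0, 0], [0, 0, 0], 0], [[0, 0, 0], [0, 0, 0], 1], [[0, 0, 0], [0, 0, 0], 1], [[0, 0, 0], [0, 0, 0], 1], [[0, 0, 0], [0, 0, 0], 1]]' --squeeze 40

```text
clock: 22.62
tcp_pos: [0.6525, -0.2424, 0.0054]
orientation: [0.001, -0.001, 1.0, -0.001]
wrist_force: [0.3, 0.2, 6.2]
finger_gap: 0.0436
grip_force: 41.1
```

Emit:
move_arm --targets '[[[0, 0, -25], [0, 0, 0], 1], [[0, 0, -65], [0, 0, 0], 1], [[0, 0, -110], [0, 0, 0], 1], [[40, -9, -125], [0, 0, 0], 1], [[85, -19, -125], [0, 0, 0], 1]]'

```text
clock: 23.25
tcp_pos: [0.5672, -0.2617, 0.1308]
orientation: [0.002, -0.001, 1.0, -0.001]
wrist_force: [0.6, -0.7, -0.5]
finger_gap: 0.0435
grip_force: 40.8
```

Emit:
move_arm --targets '[[[45, -10, 0], [0, 0, 0], 1], [[90, -20, 0], [0, 0, 0], 1], [[135, -30, 0], [0, 0, 0], 1], [[176, -39, 0], [0, 0, 0], 1], [[176, -39, 0], [0, 0, 0], 1]]'

```text
clock: 23.88
tcp_pos: [0.3881, -0.3002, 0.1288]
orientation: [-0.0, 0.001, 1.0, 0.0]
wrist_force: [0.7, 0.4, 0.5]
finger_gap: 0.0436
grip_force: 40.8
```

Run:
```python
from h import *
p=shot("side"); s=env.get_state(); r,c=235,170; x=p["pixels"][r:r+150,c:c+150,::-1]
cv2.imwrite("pics/b1.png",cv2.resize(x,None,fx=4,fy=4,interpolation=cv2.INTER_CUBIC))
t=s["tcp_pos"];print(t,s["finger_gap"],s["wrist_force"]); print((proj(p,[t,[.3865,-.299,.078],[.3865,-.299,t[2]]])-[c,r])*4+2)
print(env.landmark_of("small_narrow_center",p))
```

```text
[ 0.38971062 -0.30047338  0.12907879] 0.04363904320391457 [ 0.82930604  0.32207003 -0.31570499]
[[268.10765404 183.92247468]
 [267.83300047 265.29206622]
 [260.22345844 182.94624966]]
[{'centre': [0.5627, -0.2261, 0.0109], 'confidence': 0.87}, {'centre': [0.6562, -0.3273, 0.0112], 'confidence': 0.81}, {'centre': [0.3867, -0.2983, 0.1319], 'confidence': 0.52}]
```

View pics/b1.png

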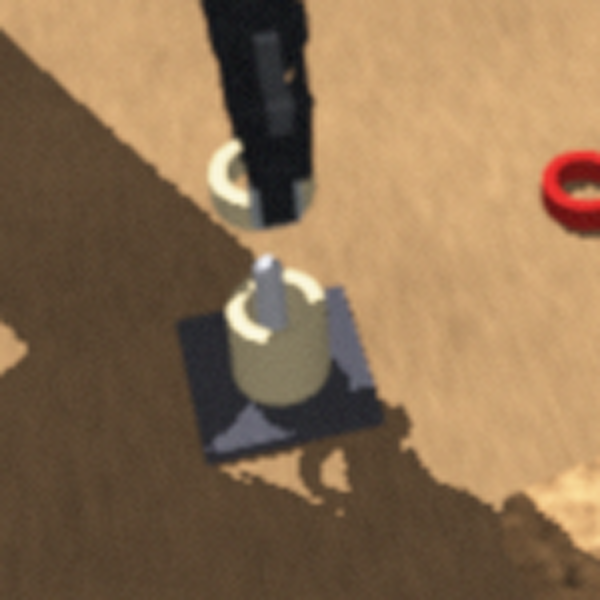

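The ring centre, about (261,184), lies on the post axis (260,183), so I lower it.

Emit:
move_arm --targets '[[[0, 1, 15], [0, 0, 0], 1], [[0, 1, 32], [0, 0, 0], 1], [[0, 1, 48], [0, 0, 0], 1], [[0, 1, 62], [0, 0, 0], 1], [[0, 1, 69], [0, 0, 0], 1]]'

```text
clock: 24.6
tcp_pos: [0.3905, -0.2985, 0.0583]
orientation: [-0.001, -0.001, 1.0, 0.001]
wrist_force: [-0.0, 0.2, 1.2]
finger_gap: 0.0435
grip_force: 40.8
```

Emit:
move_arm --targets '[[[0, 0, 1.5], [0, 0, 0], 1], [[0, 0, 3], [0, 0, 0], 1], [[0, 0, 3], [0, 0, 0], 1]]'

```text
clock: 24.98
tcp_pos: [0.3909, -0.2996, 0.0574]
orientation: [0.0, -0.001, 1.0, -0.0]
wrist_force: [-0.6, 0.2, 1.4]
finger_gap: 0.0436
grip_force: 40.9
```

Emit:
move_arm --targets '[[[0, 0, 0], [0, 0, 0], 0.3], [[0, 0, 0], [0, 0, 0], -0.3], [[0, 0, 0], [0, 0, 0], -0.6], [[0, 0, 0], [0, 0, 0], -0.6], [[0, 0, -20], [0, 0, 0], -0.6]]'

```text
clock: 25.6
tcp_pos: [0.3895, -0.2982, 0.0756]
orientation: [-0.001, -0.001, 1.0, 0.001]
wrist_force: [0.0, -0.7, 0.5]
finger_gap: 0.0681
grip_force: 0.0
```

Emit:
move_arm --targets '[[[0, 0, -50], [0, 0, 0], -0.6], [[0, 0, -100], [0, 0, 0], -0.6], [[-40, 50, -120], [0, 0, 0], -0.6], [[-70, 100, -120], [0, 0, 0], -0.6], [[-90, 140, -120], [0, 0, 0], -0.6]]'

```text
clock: 26.22
tcp_pos: [0.4816, -0.1575, 0.1973]
orientation: [0.001, -0.001, 1.0, -0.0]
wrist_force: [0.5, -0.5, -0.2]
finger_gap: 0.0684
grip_force: 0.0
```

Emit:
move_arm --targets '[[[0, 40, 0], [0, 0, 0], -0.6], [[0, 80, 0], [0, 0, 0], -0.6], [[0, 80, 0], [0, 0, 0], -0.6]]'

```text
clock: 26.6
tcp_pos: [0.4798, -0.0767, 0.1967]
orientation: [-0.0, -0.003, 1.0, 0.0]
wrist_force: [-0.8, 0.2, -0.4]
finger_gap: 0.0679
grip_force: 0.0
```

Run:
```python
from h import *
p=shot("side"); q=lambda r,c:cv2.resize(p["pixels"][r:r+100,c:c+100,::-1],None,fx=4,fy=4,interpolation=cv2.INTER_CUBIC)
cv2.imwrite("pics/b2.png",np.hstack([q(270,190),q(110,240)]))
s=env.get_state();print(s["tcp_pos"],s["clock"])
for k in("small_narrow_center","small_wide_center","large_narrow_center","large_wide_center","tin_center","jar_center","block_center"): print(k,[(np.round(d["centre"],3),round(d["confidence"],2)) for d in env.landmark_of(k,p)])
```

```text
[ 0.48012302 -0.07809422  0.19681686] 26.65
small_narrow_center [(array([ 0.39 , -0.299,  0.059]), 0.96), (array([ 0.563, -0.224,  0.008]), 0.84), (array([ 0.657, -0.334,  0.009]), 0.74)]
small_wide_center [(array([ 0.384, -0.301,  0.032]), 0.81)]
large_narrow_center [(array([0.615, 0.21 , 0.058]), 0.52)]
large_wide_center [(array([0.619, 0.207, 0.028]), 0.82)]
tin_center [(array([0.36 , 0.296, 0.035]), 0.74), (array([0.618, 0.216, 0.001]), 0.47)]
jar_center [(array([0.535, 0.448, 0.028]), 0.61)]
block_center [(array([ 0.514, -0.433,  0.011]), 0.8)]
```

View pics/b2.png

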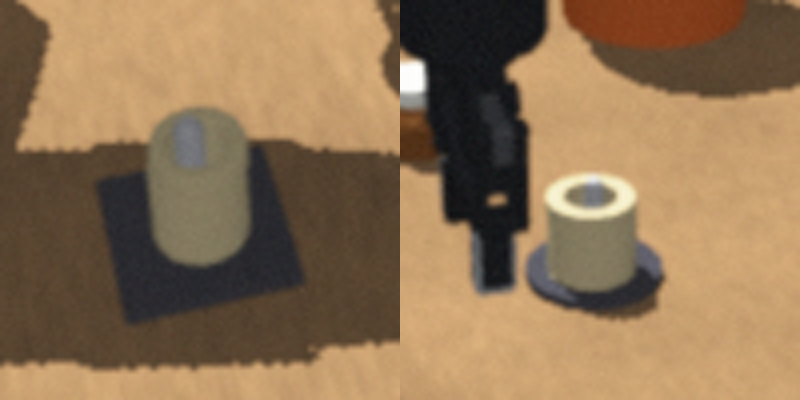

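Both stacks are seated flat around their posts, the small one at (198,185) and the large one at (592,235). All the measured heights fit, the bystanders haven't moved and the gripper is clear.

```bash
python3 -c "
from workcell import env
print(env.hand_in())"
```

```text
the job is handed in; nothing more can be done
None
```

All four rolls are on their stands, wide roll at the bottom and narrow on top, with the tin, jar and sanding block unmoved in the last check; I handed the job in at about 27 s, and hand-in returned no verdict.

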